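Clamp a jaw insert in the setting fixture

ROBOT

A 6-joint arm with a two-finger parallel gripper is mounted at the origin on a cart in front of the work surface, level with it; the furniture and walls round the work are solid. World frame = base frame: x ahead of the robot, y to its left, z up, the work surface at z = 0. Lengths are in mm, angles in degrees, forces in N, time in s.
With the tool pointing down it reaches from about 300 to 850 mm from the base axis. Payload 4.2 kg.
Tool frame: the origin (TCP) lies between the finger pads; the fingertips stand 8 mm ahead of it and the grasp point (between the pads) lies 11 mm behind it; x points along the fingers, y is the direction in which the jaws open and shut, and the axes are right-handed (so a half turn about x gives the same grasp; the last joint's range is limited). The gripper opens to 91 mm and grips with 3 to 60 N. Pads are 32 mm wide; open, the fingers measure 118 mm over their backs; the gripper's body (76 mm by 178 mm) begins 60 mm behind the grasp point.
Start: joints at [69.614, 18.312, 89.639, -0, 72.044, -1.146], TCP at [189.479, 542.9, 221.976] pointing down, gripper open.
Joint ranges: [-177.97, 177.97], [-48.28, 115.42], [12.27, 149.76], [-77.06, 257.06], [2.81, 150.46], [-146.56, 146.56]. Speed limits (degrees/s): [147.25, 147.25, 180, 180, 180, 180].

INTERFACE

Orientations are given as [roll, pitch, yaw] about the fixed x, y, z axes, in that order (R = Rz(yaw) Ry(pitch) Rx(roll)).
In Python, from workcell import env gives the robot as it stands.
- The arm moves only by the tool arm_command, never from a script. Its arguments are lists of equal length, an entry for each row: "slide": the shift along the tool's x, y, z in cm, a list of three; "turn": the turn, a rotation vector about the tool's x, y, z in rad, a list of three; "grip": the closure in counts, from 0 (fully open) to 255 (shut). A call has 1 to 20 rows; each row is the pose to reach, as a shift and turn from the pose commanded when the call began, along the tool's axes at that moment; what a row does not reach only later rows make up. A row lasts 1/12 s, in which the tool goes at most 41.7 mm and 7.16 degrees, less where a joint would pass 70% of its speed; a pose out of reach is approached as far as the arm can. A call with a gripper value outside its range is refused whole. The fingers move at their own pace and stop on an object; "newtons" is the grip in N (left out, the last holds). Time passes only in rows, so rows that repeat a pose let the fingers close. It gives the time, the measured TCP pose, the force and the opening at its end, in the units of the state.
- env.state(): the state, without advancing time (a new reading comes with each control period).
- env.grab_frame(name): name is "scene" or "top" or "wrist"; returns (picture, depth): 420x560x3 uint8, red, green, blue; 420x560 float32, mm along the optical axis (not along the pixel's ray), 0 where there is no reading.
- env.calibration(name): a dict with "K" (3x3 intrinsics, pixels), "camera_from_world" (4x4, takes a point from world to camera coordinates); the wrist camera has in their place "T_tool_cam" (4x4, takes a point from camera to tool coordinates, whose origin is the TCP and whose axes are the tool frame's). Camera axes: x right, y up, looking along -z (the intrinsics and any distortion apply to the point x, -y, -z); pixel columns grow to the right and rows downward; lengths in mm; the calibration is good to about 2 mm. A picture is of the moment at which its call begins: read the wrist's pose just before it. calibration takes no time and is no camera call.
- env.job_done(): hands the job in, once; it reports no verdict.
Trained networks look in the newest picture that a camera, given by its name, has taken for a name from the list of things; names that differ only in an ending like _2 or _b are one class to them, and where a whole thing is asked for, a point or a joint stands for the part that bears it (a point fixed in the world has none). Each returns a list of dicts, best first, with "p" (0 to 1); they miss things now and then, are a little off and sometimes report something else, mostly with a low value. They report only what shows in the picture. A call takes as long as a camera call.
- env.search_frame(camera, label): "point" ([x, y, z] in mm, in world coordinates, good to about 4 mm: the middle of the surface that is visible of it).
The state is a dict: "time_s": time; "qpos": joint angles; "qvel": joint speeds; "effort": joint torques, N m; "ee_pos": TCP position; "ee_rot": TCP orientation; "force": force on the tool from outside, world axes, zero at the start; "torque": the same for the moment, N m; "gripper_width": finger opening in mm.
Only numpy, scipy, OpenCV 4.12 (cv2) and the standard library are available. Lean on these libraries where they do the work, as an engineer would, in place of code of your own. Each camera call takes 0.05 s, during which the arm holds its last target.

TASK

Pick up the serrated steel jaw insert that lies among the clutter on the worktop, lay it lengthwise on the fixture's open apron and slide it along the channel under the bridge until it is fully home against the end stop. Then turn the knurled brass thumbscrew clockwise until it seats on the insert and the resistance clearly rises; stop there, do not overtighten it, and let go. Leave the other things on the worktop where they are.

Things in the scene. Friction and masses are not known exactly. Their poses are not given: they have to be found in the camera images.
- insert_a: loose jaw insert: grey steel bar with a serrated top, 60 mm long (its y axis), 22 mm wide (x), 11 mm high over the serrations (10 mm to their roots); origin at the centre of its underside; it is the same both ways round; starts flat on the worktop, the only one there (those in the open case are part of the case)
- fixture: the setting fixture, fixed to the worktop: aluminium base plate 160 mm (x) by 100 mm (y), 10 mm thick; origin at the centre of its underside, z up. Its x axis points along the channel, from the open apron to the end stop (face at x = 65 mm, top at z = 32 mm). Other offsets here are in its frame
- apron (a point): middle of the open apron on the base plate's top (x = -42 mm, y = 0, z = 10 mm of the fixture), where the insert can be laid lengthwise. The apron is flat and has no walls from x = -80 to -6 mm
- bridge (a point): centre of the top of the bridge over the channel (x = 46 mm, y = 0, z = 46 mm); the bridge is 24 mm along x, 55 mm along y and 12 mm thick and stands on two cheeks (x 20 to 65 mm, each 15 mm thick, 25 mm apart, tops at z = 34 mm). Before them flared lead-in walls, tops at z = 20 mm, narrow from about 46 mm apart at x = -6 mm to 24 mm at x = 22 mm
- home (a point): point on the channel floor (x = 35 mm, y = 0, z = 10 mm) where the insert's origin is when it is fully home, its y axis along the fixture's x axis; fixed to the fixture. A home insert takes up x 5 to 65 mm: its rear 15 mm lie before the cheeks and clear of the thumbscrew head, so it can be pushed from behind all the way
- screw_head (a point): centre of the flat top of the thumbscrew's knurled brass head (40 mm diameter, knurled side 21 mm tall, small red paint dot on top), on a vertical axis over the bridge's centre. Clockwise from above tightens; head and pad come down 1.5 mm per radian. Starts backed off an unknown 1.8 to 4 rad, the pad 3 to 6 mm above the insert's height
- seat (a point): where the centre of the head's top is when the screw is seated on a home insert (x = 46 mm, y = 0, z = 76 mm); fixed to the fixture
- thumbscrew (a joint): how far the head is wound up against its own shaft (rad, positive clockwise), through a stiff torsion spring of 1.2 N m per radian: it shows the resistance. The screw runs free at about 0.04 N m (0.03 rad); once the shaft is seated it stands still and further turning only winds the head up. Over 0.6 rad (0.72 N m) is overtightened. Let go, the head springs back to 0
- clamp_pad: steel pressure pad, 18 mm diameter, 5 mm thick, at the foot of the thumbscrew under the bridge, which goes up and down but does not turn; origin at the centre of its underside. Once the screw is seated it presses on the insert with 10 N or more, and stays so after the screw is let go
- timer: loose bystander: white lab timer, 60 x 66 x 20 mm (another one, not handled, stands at the back); origin at the centre of its underside
- big_weight: loose bystander: brass-coloured 500 g weight, 38 mm diameter, 62 mm tall; origin at the centre of its underside
- bracket: loose bystander: bare metal angle bracket, 36 x 68 x 36 mm; origin at the centre of its underside
- small_weight: loose bystander: brass-coloured 200 g weight, 29 mm diameter, 48 mm tall, standing close beside the +y edge of the fixture; origin at the centre of its underside
- tiny_weight: loose bystander: grey 100 g weight, 23 mm diameter, 39 mm tall, standing close beside the -y edge of the fixture; origin at the centre of its underside

How it is judged:
By the outcome, as a careful person would: the job done as asked, in the order asked, and still so for the second after the job is handed in, with the robot touching nothing.
It also fails if it takes over 72 s, if anything falls off the work surface, if the arm or the gripper's body presses on something with over 40 N, if the wrist force passes 120 N, or if a joint passes its speed limit or range.

## Working session

There is one attempt and no reset: what is moved stays moved. The work goes in short steps, Python scripts to look and compute and a tool call to move; the robot and the scene stay as the last step left them, time stands still between calls to the robot, and variables do not carry over. Pictures are saved under pics/ and viewed, and the job is handed in when it is done.

Besides the shell and the picture viewer there is one more tool, called after "Emit:" by a JSON object that holds its "fn" and its "kwargs", one argument or row to a line. arm_command: Moves the arm, as the interface text tells. Its arguments: {"type":"object","properties":{"slide":{"type":"array","items":{"type":"array","items":{"type":"number"}}},"turn":{"type":"array","items":{"type":"array","items":{"type":"number"}}},"grip":{"type":"array","items":{"type":"number"}},"newtons":{"type":"number"}},"required":["slide","turn","grip"]}

```bash
ls; mkdir -p pics
cat > h.py <<'E'
import numpy as np, cv2
from workcell import env
from scipy.spatial.transform import Rotation as R
def cam(name, st=None):
    c=env.calibration(name); K=np.array(c["K"])
    if name=="wrist":
        T=np.eye(4); T[:3,:3]=R.from_euler('xyz',st["ee_rot"],degrees=True).as_matrix(); T[:3,3]=st["ee_pos"]
        W=T@np.array(c["T_tool_cam"])
    else: W=np.linalg.inv(np.array(c["camera_from_world"]))
    return K,W,c
def unproj(K,W,u,v,d):
    u=np.asarray(u,float);v=np.asarray(v,float)
    x=(u-K[0,2])/K[0,0]*d; y=(v-K[1,2])/K[1,1]*d
    P=np.stack([x,-y,-d*np.ones_like(x),np.ones_like(x)],-1)
    return (P@W.T)[...,:3]
def proj(K,W,p):
    q=np.linalg.inv(W)@np.r_[p,1]
    return K[0,0]*q[0]/-q[2]+K[0,2], K[1,1]*-q[1]/-q[2]+K[1,2]
def save(n,im): cv2.imwrite(f"pics/{n}.png",im[...,::-1])
E
python3 - <<'E'
from h import *
st=env.state(); print(st)
for n in ["scene","top","wrist"]:
    s=env.state(); im,d=env.grab_frame(n); save(n+"0",im); np.savez(f"pics/{n}0.npz",im=im,d=d,pos=s["ee_pos"],rot=s["ee_rot"])
    c=env.calibration(n); print(n,{k:np.round(v,3).tolist() if not isinstance(v,str) else v for k,v in c.items()})
for l in ["insert_a","fixture","screw_head","bridge","small_weight","tiny_weight","big_weight","timer","bracket"]:
    print(l,env.search_frame("top",l)[:2])
E
```

```text
pics
{'time_s': 0.0, 'qpos': array([ 6.96136032e+01,  1.83526943e+01,  8.97069413e+01, -1.20700174e-03,
        7.20414678e+01, -1.14619161e+00]), 'qvel': array([-0.00725594, -0.01200484,  0.02939488, -0.04785189,  0.06249263,
        0.01430073]), 'effort': array([ 6.81550173e-04, -4.12464559e+01, -2.31967753e+01,  7.28914747e-02,
        4.57894115e-02, -1.61756066e-04]), 'ee_pos': array([189.31955878, 542.42909753, 221.10606379]), 'ee_rot': array([ -90.49590424,   89.89889004, -109.73573628]), 'force': array([-0.43186753,  0.24936615, -0.52250756]), 'torque': array([-0.01976268,  0.05886282, -0.02657581]), 'gripper_width': 91.2042969885534}
scene {'K': [[392.728, 0.0, 284.588], [0.0, 392.728, 207.613], [0.0, 0.0, 1.0]], 'camera_from_world': [[-0.887, -0.462, -0.006, 458.425], [0.345, -0.672, 0.656, -256.242], [-0.307, 0.579, 0.755, -757.251], [0.0, 0.0, 0.0, 1.0]]}
top {'K': [[462.478, 0.0, 283.594], [0.0, 462.478, 207.446], [0.0, 0.0, 1.0]], 'camera_from_world': [[0.022, -0.999, -0.032, 13.335], [0.983, 0.015, 0.185, -518.094], [-0.184, -0.036, 0.982, -982.166], [0.0, 0.0, 0.0, 1.0]]}
wrist {'K': [[298.469, 0.0, 279.741], [0.0, 298.469, 202.996], [0.0, 0.0, 1.0]], 'T_tool_cam': [[0.0, 0.287, -0.958, -163.927], [1.0, 0.0, 0.0, -0.588], [0.0, -0.958, -0.287, -81.201], [0.0, 0.0, 0.0, 1.0]]}
insert_a [{'point': [529.1, -268.5, 10.3], 'p': 0.67}]
fixture [{'point': [565.1, 45.3, 9.2], 'p': 0.66}]
screw_head [{'point': [612.4, 33.7, 81.4], 'p': 0.62}]
bridge [{'point': [570.3, 45.4, 11.2], 'p': 0.76}]
small_weight [{'point': [552.1, 135.2, 28.0], 'p': 0.5}]
tiny_weight [{'point': [522.1, -19.8, 25.0], 'p': 0.41}, {'point': [530.7, -267.6, 9.8], 'p': 0.35}]
big_weight [{'point': [588.7, 271.9, 43.6], 'p': 0.5}]
timer []
bracket [{'point': [438.7, 277.2, 6.1], 'p': 0.63}]
```

View pics/top0.png

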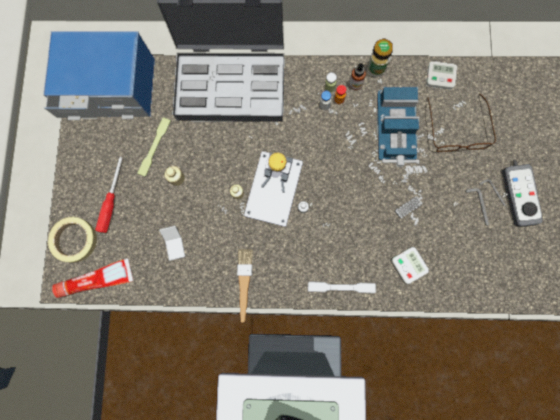

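View pics/scene0.png

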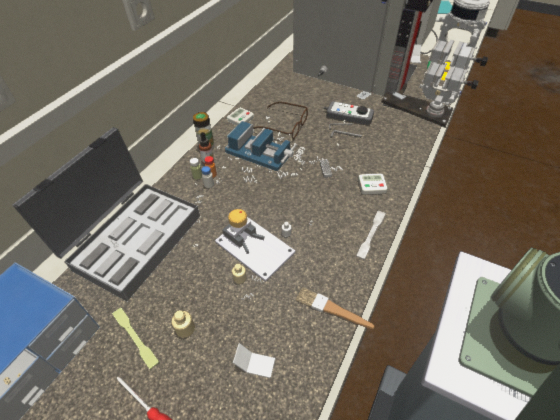

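View pics/wrist0.png

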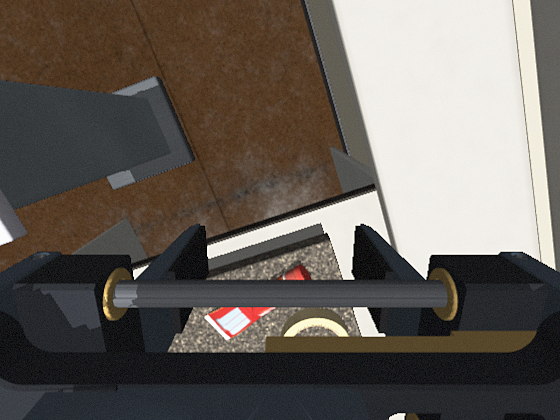

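Run:
```python
from h import *
z=np.load("pics/top0.npz"); im=z["im"]
a=cv2.resize(im[140:240,225:325],(600,600),interpolation=cv2.INTER_CUBIC)
b=cv2.resize(im[190:225,390:425],(200,200),interpolation=cv2.INTER_CUBIC)
c=np.zeros((600,800,3),np.uint8);c[:,:600]=a;c[:200,600:]=b
save("zoom0",c)
```

```text
(no output)
```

View pics/zoom0.png

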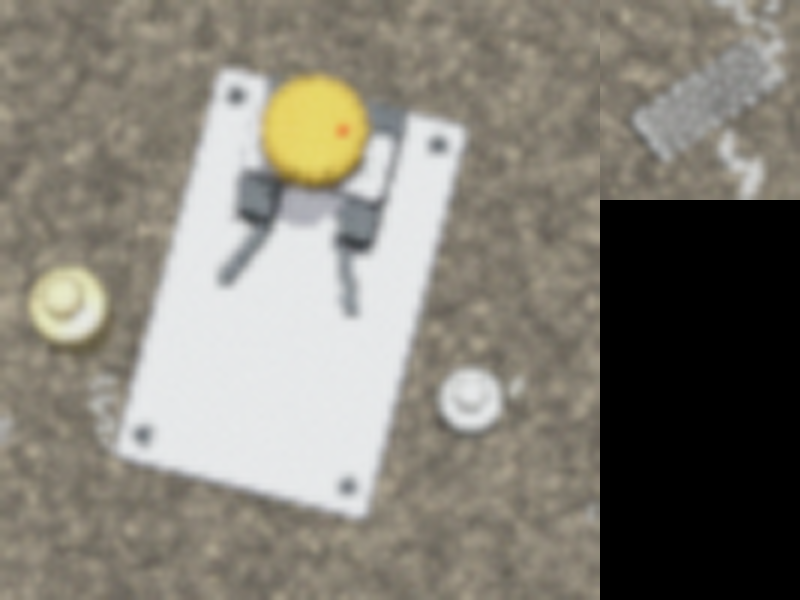

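Run:
```python
from h import *
z=np.load("pics/top0.npz"); K,W,c=cam("top")
def plane(u,v,h):
    o=W[:3,3]; p=unproj(K,W,u,v,1.0); r=p-o; t=(h-o[2])/r[2]; return o+t*r
P=[plane(225+u/6-.5+.08,140+v/6-.5+.08,10) for u,v in [(222,68),(468,125),(365,518),(118,458)]]
P=np.array(P); print(np.round(P,1)); print("c",P.mean(0), "sides",[np.linalg.norm(P[i]-P[(i+1)%4]).round(1) for i in range(4)])
ax=(P[0]+P[1]-P[2]-P[3])[:2]; print("yaw",np.degrees(np.arctan2(ax[1],ax[0])))
print("insert")
# zoom corners of the insert
Q=np.array([plane(390+(u-600)/200*35-.5,190+v/200*35-.5,10.5) for u,v in [(633,112),(662,162),(783,78),(755,40)]])
print(np.round(Q,1),Q.mean(0)); 
for k in [(0,3),(1,2)]:
    d=Q[k[1]]-Q[k[0]]; print(np.degrees(np.arctan2(d[1],d[0])),np.linalg.norm(d))
p=plane(225+315/6,140+130/6,80);print("head at z80",p)
d=z["d"]
for (u,v) in [(277,161),(408,207),(265,195)]:
    print(unproj(K,W,u,v,float(d[v,u])))
```

```text
[[660.6  79.6  10. ]
 [638.4 -17.9  10. ]
 [481.9  19.3  10. ]
 [503.7 115.   10. ]]
c [571.15896931  49.00239514  10.        ] sides [np.float64(100.0), np.float64(160.9), np.float64(98.1), np.float64(160.9)]
yaw -13.035406621073271
insert
[[ 525.1 -231.9   10.5]
 [ 504.9 -242.9   10.5]
 [ 539.9 -292.    10.5]
 [ 555.3 -281.3   10.5]] [ 531.29522792 -262.02950842   10.5       ]
-58.52233426138363 57.968573649677985
-54.50309212175035 60.24740498303563
head at z80 [614.18883103  37.52338219  80.        ]
[614.74000755  38.48857203  83.25996043]
[ 530.23946661 -260.7451318    11.40220763]
[553.61448546  68.29409516  10.92067215]
```

```bash
cat >> h.py <<'E'
import json
def down(a):
    a=np.radians(a); x=np.array([0,0,-1.]); y=np.array([np.cos(a),np.sin(a),0]); return np.stack([x,y,np.cross(x,y)],1)
def jaw(M): return np.degrees(np.arctan2(M[1,1],M[0,1]))
def setcmd(p,a): json.dump([list(map(float,p)),float(a)],open("cmd.json","w"))
def getcmd(): return json.load(open("cmd.json"))
def move(p,a,long=False):
    p0,a0=getcmd(); M=down(a0); s=M.T@(np.array(p)-np.array(p0))/10
    t=-(a-a0)
    if not long: t=(t+180)%360-180
    print("slide cm",np.round(s,2),"turn x rad",round(float(np.radians(t)),3),"rows>=",np.ceil(np.linalg.norm(s)*10/41.7),np.ceil(abs(t)/7.16))
E
python3 - <<'E'
from h import *
s=env.state(); M=R.from_euler('xyz',s["ee_rot"],degrees=True).as_matrix(); print(M.round(4),jaw(M),s["time_s"])
E
```

```text
[[ 0.000e+00  3.295e-01  9.442e-01]
 [ 1.000e-04  9.442e-01 -3.295e-01]
 [-1.000e+00  1.000e-04  0.000e+00]] 70.76361320192478 0.6
```

Run:
```python
from h import *
setcmd([189.479,542.9,221.976],70.76)
move([564,-312,120],33.5)
```

```text
slide cm [ 10.2  -68.37  63.53] turn x rad 0.65 rows>= 23.0 6.0
```

Emit:
{"fn": "arm_command", "kwargs": {
  "slide": [
    [0,-68.4,63.5],
    [0,-68.4,63.5],
    [0,-68.4,63.5],
    [0,-68.4,63.5],
    [0,-68.4,63.5],
    [0,-68.4,63.5],
    [0,-68.4,63.5],
    [0,-68.4,63.5],
    [0,-68.4,63.5],
    [0,-68.4,63.5],
    [0,-68.4,63.5],
    [0,-68.4,63.5],
    [0,-68.4,63.5],
    [0,-68.4,63.5],
    [0,-68.4,63.5],
    [0,-68.4,63.5],
    [10.2,-68.4,63.5],
    [10.2,-68.4,63.5],
    [10.2,-68.4,63.5],
    [10.2,-68.4,63.5]
  ],
  "turn": [
    [0.65,0,0],
    [0.65,0,0],
    [0.65,0,0],
    [0.65,0,0],
    [0.65,0,0],
    [0.65,0,0],
    [0.65,0,0],
    [0.65,0,0],
    [0.65,0,0],
    [0.65,0,0],
    [0.65,0,0],
    [0.65,0,0],
    [0.65,0,0],
    [0.65,0,0],
    [0.65,0,0],
    [0.65,0,0],
    [0.65,0,0],
    [0.65,0,0],
    [0.65,0,0],
    [0.65,0,0]
  ],
  "grip": [0,0,0,0,0,0,0,0,0,0,0,0,0,0,0,0,0,0,0,0]
}}

```text
time_s: 2.27
ee_pos: [519.6, -212.5, 161.8]
ee_rot: [64.2, 90.0, 7.7]
force: [0.5, -0.7, -0.1]
gripper_width: 91.4
```

Emit:
{"fn": "arm_command", "kwargs": {
  "slide": [
    [0,0,0],
    [0,0,0],
    [0,0,0]
  ],
  "turn": [
    [0,0,0],
    [0,0,0],
    [0,0,0]
  ],
  "grip": [0,0,0]
}}

```text
time_s: 2.52
ee_pos: [518.8, -210.1, 162.3]
ee_rot: [-175.6, 89.9, 127.9]
force: [0.4, -0.1, 0.6]
gripper_width: 90.9
```

Run:
```python
from h import *
s=env.state(); M=R.from_euler('xyz',s["ee_rot"],degrees=True).as_matrix(); print(s["ee_pos"],jaw(M),s["time_s"],s["qpos"])
setcmd(s["ee_pos"],jaw(M)); move([564,-312,120],33.5)
```

```text
[ 518.79437388 -210.13730599  162.27813852] 33.4815229501919 2.5167 [-2.32461629e+01  1.95189476e+01  9.69071722e+01  3.53460194e-02
  6.36313462e+01 -5.67433976e+01]
slide cm [ 4.23 -1.85 10.99] turn x rad -0.0 rows>= 3.0 1.0
```

Emit:
{"fn": "arm_command", "kwargs": {
  "slide": [
    [4.2,-1.9,11],
    [4.2,-1.9,11],
    [4.2,-1.9,11],
    [4.2,-1.9,11],
    [4.2,-1.9,11],
    [4.2,-1.9,11]
  ],
  "turn": [
    [0,0,0],
    [0,0,0],
    [0,0,0],
    [0,0,0],
    [0,0,0],
    [0,0,0]
  ],
  "grip": [0,0,0,0,0,0]
}}

```text
time_s: 3.02
ee_pos: [563.8, -311.0, 121.2]
ee_rot: [129.1, 90.0, 72.7]
force: [0.9, 1.1, 0.3]
gripper_width: 91.0
```

Run:
```python
from h import *
s=env.state(); im,d=env.grab_frame("wrist"); save("w1",im); np.savez("pics/w1.npz",im=im,d=d,pos=s["ee_pos"],rot=s["ee_rot"])
print(env.search_frame("wrist","insert_a"))
K,W,c=cam("wrist",s); print(proj(K,W,[531,-262,11]),s["ee_pos"])
```

```text
[{'point': [527.5, -261.0, 7.3], 'p': 0.96}]
(np.float64(279.93253549188427), np.float64(138.98793752957715)) [ 563.82812611 -311.02563077  121.24907547]
```

View pics/w1.png

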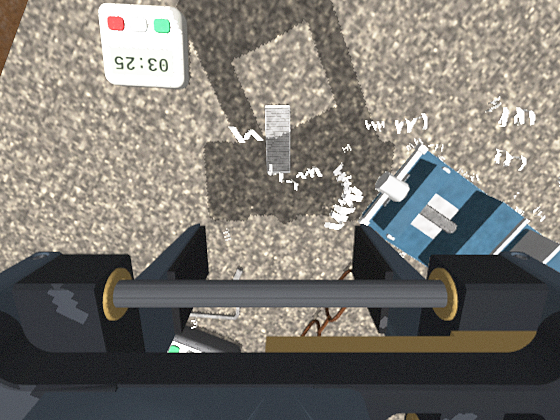

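Run:
```python
from h import *
z=np.load("pics/w1.npz"); s={"ee_pos":z["pos"],"ee_rot":z["rot"]}; K,W,c=cam("wrist",s); d=z["d"]
def plane(u,v,h):
    o=W[:3,3]; r=unproj(K,W,u,v,1.0)-o; return o+(h-o[2])/r[2]*r
Q=np.array([plane(u,v,10.5) for u,v in [(265,104.5),(290.5,104.5),(291.5,172),(266.5,172)]]); print(Q.round(1),Q.mean(0))
for a,b in [(3,0),(2,1)]:
    e=Q[b]-Q[a]; print(np.degrees(np.arctan2(e[1],e[0])),np.linalg.norm(e))
U,V=np.meshgrid(np.arange(200,560),np.arange(0,260)); P=unproj(K,W,U,V,d[V,U])
print("insert z depth",P[110:165,72:85,2].mean(), "ground", P[60:90,50:120,2].mean())
for (u,v) in [(420,150),(365,220),(393,187),(440,215),(480,235),(500,190),(540,250)]: print((u,v),P[v,u-200].round(0))
z=np.load("pics/top0.npz"); K,W,c=cam("top"); dd=z["d"]
U,V=np.meshgrid(np.arange(370,425),np.arange(80,170)); P=unproj(K,W,U,V,dd[V,U]); m=P[...,2]>15
print("vise",P[m].min(0),P[m].max(0))
# big map of heights
U,V=np.meshgrid(np.arange(0,560),np.arange(0,330)); P=unproj(K,W,U,V,dd[:330]); 
for h in (50,80,110):
    m=(P[...,2]>h)&(dd[:330]>0); n,l,st,ce=cv2.connectedComponentsWithStats(m.astype(np.uint8))
    print(h,[(st[i][:4].tolist(),P[l==i].min(0).round().tolist(),P[l==i].max(0).round().tolist()) for i in range(1,n) if st[i][4]>15])
```

```text
[[ 503.8 -244.6   10.5]
 [ 522.4 -232.3   10.5]
 [ 556.7 -281.2   10.5]
 [ 537.3 -294.1   10.5]] [ 530.02894936 -263.04699987   10.5       ]
124.0962449595508 59.74975472025039
125.0518148357852 59.76848896418896
insert z depth 13.658988534213726 ground 1.6843527833834235
(420, 150) [ 628. -205.   43.]
(365, 220) [ 629. -277.   42.]
(393, 187) [ 628. -241.   47.]
(440, 215) [ 680. -237.   43.]
(480, 235) [ 704. -233.   63.]
(500, 190) [ 739. -184.    1.]
(540, 250) [ 763. -214.   55.]
vise [ 327.5936897  -298.69528496   15.00894324] [ 813.14404093  -13.62318877 1061.0120447 ]
50 [([0, 0, 32, 235], [444.0, 637.0, 74.0], [1008.0, 704.0, 106.0]), ([157, 0, 127, 51], [898.0, 31.0, 50.0], [930.0, 292.0, 216.0]), ([43, 31, 106, 89], [708.0, 354.0, 50.0], [903.0, 557.0, 133.0]), ([370, 38, 23, 31], [853.0, -216.0, 50.0], [898.0, -171.0, 112.0]), ([351, 63, 15, 19], [817.0, -160.0, 50.0], [849.0, -127.0, 104.0]), ([327, 73, 9, 10], [814.0, -90.0, 51.0], [837.0, -71.0, 64.0]), ([336, 85, 10, 11], [785.0, -113.0, 50.0], [807.0, -93.0, 62.0]), ([382, 87, 36, 18], [764.0, -277.0, 50.0], [802.0, 
[... 179 characters left out ...]
70.0, 50.0], [659.0, -205.0, 56.0]), ([267, 153, 20, 19], [596.0, 19.0, 50.0], [635.0, 63.0, 87.0]), ([166, 167, 9, 10], [585.0, 272.0, 55.0], [605.0, 289.0, 68.0])]
80 [([0, 0, 32, 228], [458.0, 637.0, 80.0], [1008.0, 704.0, 106.0]), ([157, 0, 127, 42], [902.0, 31.0, 80.0], [930.0, 292.0, 216.0]), ([43, 31, 102, 89], [708.0, 354.0, 80.0], [903.0, 557.0, 133.0]), ([372, 38, 21, 24], [853.0, -216.0, 80.0], [898.0, -171.0, 112.0]), ([357, 63, 7, 8], [829.0, -150.0, 81.0], [841.0, -137.0, 104.0]), ([268, 153, 18, 17], [597.0, 21.0, 80.0], [634.0, 59.0, 87.0])]
110 [([157, 0, 126, 33], [902.0, 31.0, 110.0], [930.0, 292.0, 216.0]), ([43, 31, 98, 81], [715.0, 355.0, 110.0], [903.0, 557.0, 133.0])]
```

Run:
```python
from h import *
s=env.state(); M=R.from_euler('xyz',s["ee_rot"],degrees=True).as_matrix();print(s["ee_pos"],jaw(M))
setcmd(s["ee_pos"],jaw(M)); move([530,-263,11],34.6)
```

```text
[ 564.00369374 -310.9492718   121.79521107] 33.611523545955095
slide cm [11.08 -0.18 -5.88] turn x rad -0.017 rows>= 4.0 1.0
```

Emit:
{"fn": "arm_command", "kwargs": {
  "slide": [
    [4,-0.2,-5.9],
    [6,-0.2,-5.9],
    [8,-0.2,-5.9],
    [9.5,-0.2,-5.9],
    [10.5,-0.2,-5.9],
    [11,-0.2,-5.9],
    [11,-0.2,-5.9],
    [11,-0.2,-5.9]
  ],
  "turn": [
    [-0.017,0,0],
    [-0.017,0,0],
    [-0.017,0,0],
    [-0.017,0,0],
    [-0.017,0,0],
    [-0.017,0,0],
    [-0.017,0,0],
    [-0.017,0,0]
  ],
  "grip": [0,0,0,0,0,0,0,0],
  "newtons": 30
}}

```text
time_s: 3.78
ee_pos: [530.6, -264.7, 11.3]
ee_rot: [31.9, 89.9, -23.6]
force: [-0.2, -1.1, 0.4]
gripper_width: 91.2
```

Run:
```python
from h import *
s=env.state(); M=R.from_euler('xyz',s["ee_rot"],degrees=True).as_matrix();print(s["ee_pos"],jaw(M),s["force"])
im,d=env.grab_frame("wrist"); save("w2",im)
```

```text
[ 530.56204136 -264.72178603   11.34494195] 34.50933952871738 [-0.15919841 -1.07392772  0.39950953]
```

View pics/w2.png

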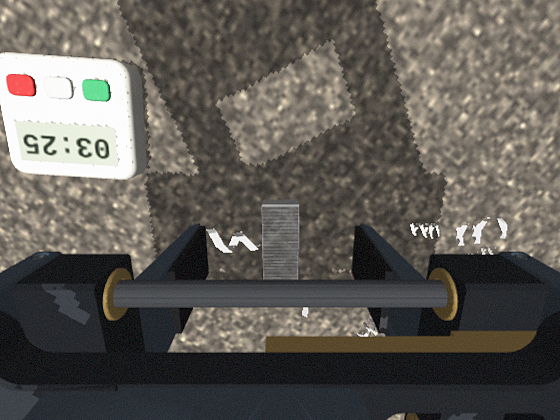

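Emit:
{"fn": "arm_command", "kwargs": {
  "slide": [
    [0,0,0],
    [0,0,0],
    [0,0,0],
    [0,0,0],
    [0,0,0],
    [0,0,0],
    [0,0,0],
    [0,0,0],
    [0,0,0],
    [0,0,0]
  ],
  "turn": [
    [0,0,0],
    [0,0,0],
    [0,0,0],
    [0,0,0],
    [0,0,0],
    [0,0,0],
    [0,0,0],
    [0,0,0],
    [0,0,0],
    [0,0,0]
  ],
  "grip": [255,255,255,255,255,255,255,255,255,255],
  "newtons": 30
}}

```text
time_s: 4.67
ee_pos: [529.8, -264.6, 10.4]
ee_rot: [149.6, 90.0, 94.1]
force: [1.0, 0.3, -0.8]
gripper_width: 27.4
```

Emit:
{"fn": "arm_command", "kwargs": {
  "slide": [
    [0,0,0],
    [0,0,0],
    [0,0,0]
  ],
  "turn": [
    [0,0,0],
    [0,0,0],
    [0,0,0]
  ],
  "grip": [255,255,255]
}}

```text
time_s: 4.92
ee_pos: [529.8, -264.5, 10.3]
ee_rot: [126.0, 90.0, 70.5]
force: [-0.9, 0.9, 0.1]
gripper_width: 21.8
```

Run:
```python
from h import *
s=env.state(); M=R.from_euler('xyz',s["ee_rot"],degrees=True).as_matrix();print(s["ee_pos"],jaw(M))
setcmd(s["ee_pos"],jaw(M)); move([571,49,190],77)
```

```text
[ 529.82816098 -264.51897407   10.3243599 ] 34.48829586803663
slide cm [-17.97  21.15 -23.51] turn x rad -0.742 rows>= 9.0 6.0
```

Emit:
{"fn": "arm_command", "kwargs": {
  "slide": [
    [-2,0,0],
    [-5,0,0],
    [-9,0,0],
    [-13,0,0],
    [-16,0,0],
    [-18,3,-3.2],
    [-18,6,-6.4],
    [-18,9,-9.6],
    [-18,12,-13],
    [-18,15,-16.5],
    [-18,18,-20],
    [-18,21.2,-23.5],
    [-18,21.2,-23.5],
    [-18,21.2,-23.5],
    [-18,21.2,-23.5]
  ],
  "turn": [
    [0,0,0],
    [0,0,0],
    [0,0,0],
    [0,0,0],
    [0,0,0],
    [-0.1,0,0],
    [-0.2,0,0],
    [-0.3,0,0],
    [-0.4,0,0],
    [-0.5,0,0],
    [-0.6,0,0],
    [-0.7,0,0],
    [-0.742,0,0],
    [-0.742,0,0],
    [-0.742,0,0]
  ],
  "grip": [255,255,255,255,255,255,255,255,255,255,255,255,255,255,255]
}}

```text
time_s: 6.17
ee_pos: [571.1, 50.5, 190.0]
ee_rot: [-141.4, 89.9, -154.2]
force: [-0.3, -0.6, -1.3]
gripper_width: 21.6
```

Run:
```python
from h import *
s=env.state(); M=R.from_euler('xyz',s["ee_rot"],degrees=True).as_matrix();print(s["ee_pos"],jaw(M),s["force"],s["gripper_width"])
im,d=env.grab_frame("wrist"); save("w3",im); np.savez("pics/w3.npz",im=im,d=d,pos=s["ee_pos"],rot=s["ee_rot"])
```

```text
[571.10930866  50.51416858 189.9530098 ] 77.16944265547737 [-0.25528189 -0.64006049 -1.30636157] 21.64359570529788
```

View pics/w3.png

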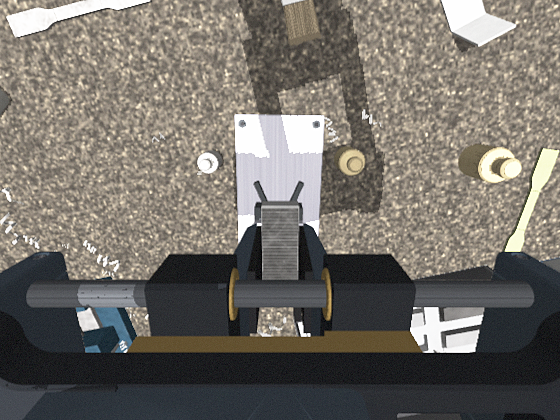

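Run:
```python
from h import *
im=np.load("pics/w3.npz")["im"]
save("z3",cv2.resize(im[100:250,180:380],(800,600),interpolation=cv2.INTER_CUBIC))
```

```text
(no output)
```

View pics/z3.png

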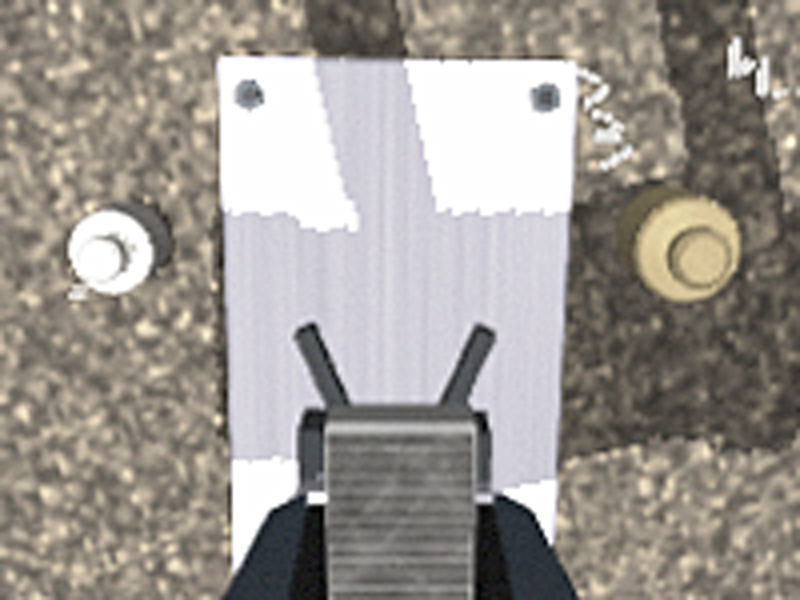

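Run:
```python
from h import *
z=np.load("pics/w3.npz"); s={"ee_pos":z["pos"],"ee_rot":z["rot"]}; K,W,c=cam("wrist",s); d=z["d"]
def plane(u,v,h):
    o=W[:3,3]; r=unproj(K,W,u,v,1.0)-o; return o+(h-o[2])/r[2]*r
A,B,C,D=[plane(180+u/4-.5,100+v/4-.5,10) for u,v in [(218,57),(577,62),(233,560),(555,520)]]
print(np.array([A,B,C,D]).round(1),np.linalg.norm(A-B))
for p,q in [(A,C),(B,D)]: e=q-p; print("yaw",np.degrees(np.arctan2(e[1],e[0])))
e=B-A; print("yaw from rear edge",np.degrees(np.arctan2(e[1],e[0]))-90)
yaw=np.radians(-13.2); fx=np.array([np.cos(yaw),np.sin(yaw)]); fy=np.array([-fx[1],fx[0]])
mid=((A+B)/2)[:2]; print("centre",mid+80*fx)
for n,h,u,v in [("tiny",39,100,258),("small",48,700,258)]:
    p=plane(180+u/4-.5,100+v/4-.5,h)[:2]; r=p-(mid+80*fx); print(n,p,"fix",r@fx,r@fy)
# lead-in ends
for u,v in [(306,328),(484,330)]:
    p=plane(180+u/4-.5,100+v/4-.5,20)[:2]; r=p-(mid+80*fx); print("lead",r@fx,r@fy)
U,V=np.meshgrid(np.arange(240,250),np.arange(155,190));print("plate z",unproj(K,W,U,V,d[V,U])[...,2].mean()); U,V=np.meshgrid(np.arange(370,390),np.arange(225,245)); print("ground",unproj(K,W,U,V,d[V,U])[...,2].mean())
```

```text
[[480.4  18.5  10. ]
 [503.7 114.8  10. ]
 [626.6 -16.8  10. ]
 [635.7  83.7  10. ]] 99.15629093776745
yaw -13.568049266535972
yaw -13.295874566253566
yaw from rear edge -13.60631721058138
centre [569.90775743  48.39291282]
tiny [523.64558833 -21.36729986] fix -29.110066570255544 -78.48107788801339
small [557.03443236 131.76721765] fix -31.571792744257376 78.23182924485813
lead -6.291094855939108 -25.730682441053474
lead -6.03828600839275 25.149084912295017
plate z 11.992602978476597
ground 0.9487078898936457
```

```bash
cat >> h.py <<'E'
FY=-13.4; FC=np.array([570.2,48.6])
def fw(x,y): 
    t=np.radians(FY); return FC+x*np.array([np.cos(t),np.sin(t)])+y*np.array([-np.sin(t),np.cos(t)])
def wf(p):
    t=np.radians(FY); r=np.array(p[:2])-FC; return np.array([r@[np.cos(t),np.sin(t)], r@[-np.sin(t),np.cos(t)]])
def sync(n=1):
    s=env.state(); M=R.from_euler('xyz',s["ee_rot"],degrees=True).as_matrix(); setcmd(s["ee_pos"],jaw(M))
    print("t",s["time_s"],"pos",s["ee_pos"].round(1),"jaw",jaw(M).round(2),"F",s["force"].round(1),"T",s["torque"].round(3),"w",round(s["gripper_width"],1),"j6",s["qpos"][5].round(1),"fix",wf(s["ee_pos"]).round(1)); return s
E
python3 - <<'E'
from h import *
sync(); move([*fw(-44,0),21],76.6)
E
```

```text
t 6.2167 pos [571.1  49.2 190. ] jaw 77.06 F [-0.6 -0.5 -1.3] T [-0.028  0.014 -0.037] w 21.7 j6 -73.2 fix [0.7 0.8]
slide cm [16.9  -0.05 -4.47] turn x rad 0.008 rows>= 5.0 1.0
```

Emit:
{"fn": "arm_command", "kwargs": {
  "slide": [
    [0,0,-2],
    [2,0,-4.5],
    [5,0,-4.5],
    [9,0,-4.5],
    [12,0,-4.5],
    [14,0,-4.5],
    [15.3,0,-4.5],
    [16,0,-4.5],
    [16.4,0,-4.5],
    [16.4,0,-4.5],
    [16.4,0,-4.5]
  ],
  "turn": [
    [0.008,0,0],
    [0.008,0,0],
    [0.008,0,0],
    [0.008,0,0],
    [0.008,0,0],
    [0.008,0,0],
    [0.008,0,0],
    [0.008,0,0],
    [0.008,0,0],
    [0.008,0,0],
    [0.008,0,0]
  ],
  "grip": [255,255,255,255,255,255,255,255,255,255,255]
}}

```text
time_s: 7.13
ee_pos: [528.3, 58.8, 27.1]
ee_rot: [18.4, 89.9, 4.9]
force: [-0.1, 0.8, -1.0]
gripper_width: 21.5
```

Run:
```python
from h import *
s=sync(); im,d=env.grab_frame("wrist"); save("w4",im); move([*fw(-44,0),20.6],76.6)
```

```text
t 7.1333 pos [528.3  58.8  27.1] jaw 76.5 F [-0.1  0.8 -1. ] T [ 0.042  0.018 -0.001] w 21.5 j6 -71.4 fix [-43.2   0.2]
slide cm [ 0.65 -0.02 -0.08] turn x rad -0.002 rows>= 1.0 1.0
```

View pics/w4.png

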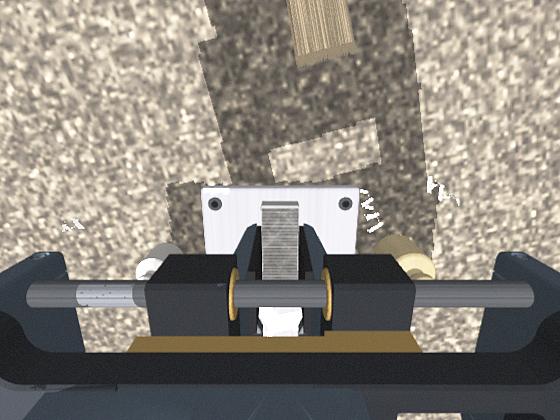

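Emit:
{"fn": "arm_command", "kwargs": {
  "slide": [
    [0.3,0,0],
    [0.5,0,0],
    [0.6,0,0],
    [0.6,0,0],
    [0.6,0,0],
    [0.6,0,0],
    [0.6,0,0],
    [0.6,0,0],
    [0.6,0,0],
    [0.6,0,0],
    [0.6,0,0]
  ],
  "turn": [
    [0,0,0],
    [0,0,0],
    [0,0,0],
    [0,0,0],
    [0,0,0],
    [0,0,0],
    [0,0,0],
    [0,0,0],
    [0,0,0],
    [0,0,0],
    [0,0,0]
  ],
  "grip": [255,255,255,255,255,150,150,150,150,150,150]
}}

```text
time_s: 8.1
ee_pos: [527.7, 59.3, 20.5]
ee_rot: [38.1, 90.0, 24.7]
force: [-0.5, -0.9, -0.5]
gripper_width: 37.9
```

Run:
```python
from h import *
s=sync(); move([*fw(-98,0),21],76.6)
```

```text
t 8.1 pos [527.7  59.3  20.5] jaw 76.55 F [-0.5 -0.9 -0.5] T [-0.024  0.004 -0.034] w 37.9 j6 -71.4 fix [-43.9   0.6]
slide cm [-0.05 -0.06 -5.41] turn x rad -0.001 rows>= 2.0 1.0
```

Lift, look at the insert from behind it, and close the fingers.

Emit:
{"fn": "arm_command", "kwargs": {
  "slide": [
    [-2,0,0],
    [-5,0,0],
    [-6,0,-3],
    [-6,0,-5.4],
    [-6,0,-5.4],
    [-6,0,-5.4],
    [-6,0,-5.4],
    [-6,0,-5.4],
    [-6,0,-5.4],
    [-6,0,-5.4]
  ],
  "turn": [
    [0,0,0],
    [0,0,0],
    [0,0,0],
    [0,0,0],
    [0,0,0],
    [0,0,0],
    [0,0,0],
    [0,0,0],
    [0,0,0],
    [0,0,0]
  ],
  "grip": [150,150,255,255,255,255,255,255,255,255]
}}

```text
time_s: 8.93
ee_pos: [475.7, 71.7, 80.1]
ee_rot: [167.2, 90.0, 153.7]
force: [-0.3, 0.1, 1.0]
gripper_width: 0.4
```

Run:
```python
from h import *
s=sync(); im,d=env.grab_frame("wrist"); save("w5",im);im,d=env.grab_frame("top"); save("t5",cv2.resize(im[140:240,225:325],(600,600),interpolation=cv2.INTER_CUBIC)); move([*fw(-98,0),21],76.6)
```

```text
t 8.9333 pos [475.7  71.7  80.1] jaw 76.53 F [-0.3  0.1  1. ] T [ 0.005  0.029 -0.017] w 0.4 j6 -69.3 fix [-97.3   0.6]
slide cm [ 5.91 -0.06 -0.07] turn x rad -0.001 rows>= 2.0 1.0
```

View pics/w5.png

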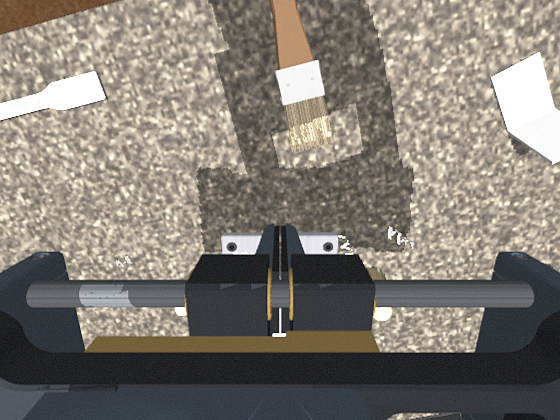

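View pics/t5.png

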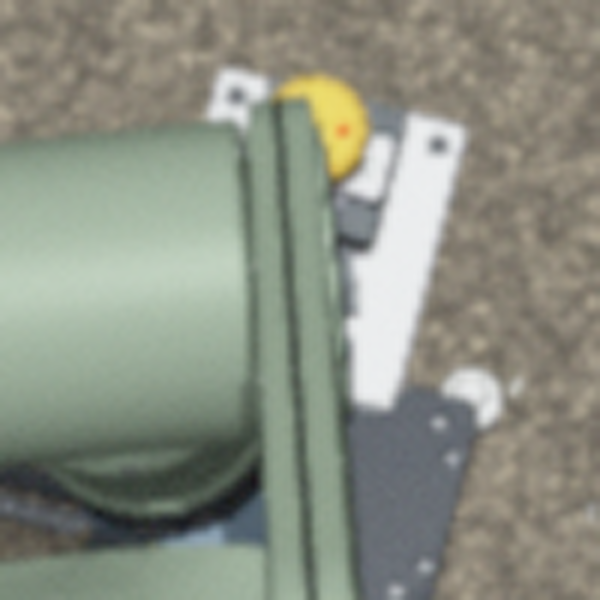

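Emit:
{"fn": "arm_command", "kwargs": {
  "slide": [
    [3,0,0],
    [5,0,0],
    [5.9,0,0],
    [5.9,0,0],
    [5.9,-0.06,0.5],
    [5.9,-0.06,1],
    [5.9,-0.06,1.5],
    [5.9,-0.06,2],
    [5.9,-0.06,2.5],
    [5.9,-0.06,3],
    [5.9,-0.06,3.5],
    [5.9,-0.06,4],
    [5.9,-0.06,4.5],
    [5.9,-0.06,5],
    [5.9,-0.06,5.5],
    [5.9,-0.06,6],
    [5.9,-0.06,6.5],
    [5.9,-0.06,7],
    [5.9,-0.06,7],
    [5.9,-0.06,7]
  ],
  "turn": [
    [0,0,0],
    [0,0,0],
    [0,0,0],
    [0,0,0],
    [0,0,0],
    [0,0,0],
    [0,0,0],
    [0,0,0],
    [0,0,0],
    [0,0,0],
    [0,0,0],
    [0,0,0],
    [0,0,0],
    [0,0,0],
    [0,0,0],
    [0,0,0],
    [0,0,0],
    [0,0,0],
    [0,0,0],
    [0,0,0]
  ],
  "grip": [255,255,255,255,255,255,255,255,255,255,255,255,255,255,255,255,255,255,255,255]
}}

```text
time_s: 10.7
ee_pos: [543.9, 54.9, 21.4]
ee_rot: [15.9, 89.9, 2.5]
force: [0.5, -0.6, 1.0]
gripper_width: 0.5
```

Run:
```python
from h import *
s=sync(); im,d=env.grab_frame("wrist"); save("w6",im)
im,d=env.grab_frame("scene"); save("s6",cv2.resize(im[190:290,190:310],(720,600),interpolation=cv2.INTER_CUBIC))
```

```text
t 10.7 pos [543.9  54.9  21.4] jaw 76.54 F [ 0.5 -0.6  1. ] T [-0.004 -0.006  0.034] w 0.5 j6 -72.0 fix [-27.1   0. ]
```

View pics/s6.png

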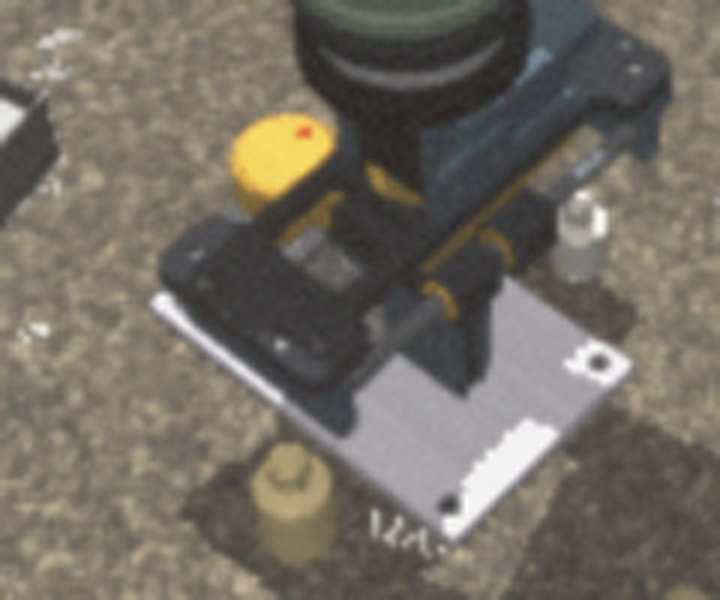

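View pics/w6.png

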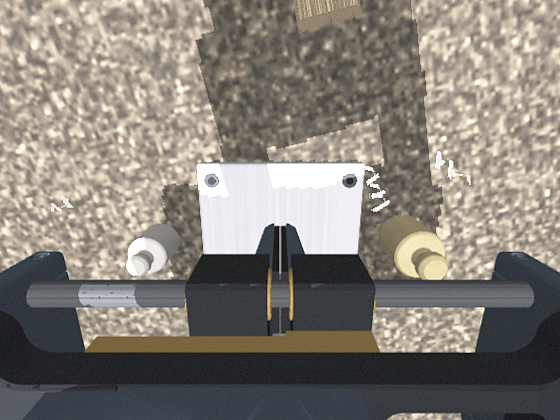

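Emit:
{"fn": "arm_command", "kwargs": {
  "slide": [
    [0,0,0.4],
    [0,0,0.8],
    [0,0,1.1],
    [0,0,1.3],
    [0,0,1.4],
    [0,0,1.4]
  ],
  "turn": [
    [0,0,0],
    [0,0,0],
    [0,0,0],
    [0,0,0],
    [0,0,0],
    [0,0,0]
  ],
  "grip": [255,255,255,255,255,255]
}}

```text
time_s: 11.3
ee_pos: [556.9, 51.7, 21.4]
ee_rot: [31.6, 90.0, 18.1]
force: [0.2, -0.5, -0.4]
gripper_width: 0.6
```

Run:
```python
from h import *
s=sync()
```

```text
t 11.3 pos [556.9  51.7  21.4] jaw 76.54 F [ 0.2 -0.5 -0.4] T [-0.017  0.018  0.015] w 0.6 j6 -72.4 fix [-13.6  -0.1]
```

Emit:
{"fn": "arm_command", "kwargs": {
  "slide": [
    [0,0,0.05],
    [0,0,0.1],
    [0,0,0.15],
    [0,0,0.2],
    [0,0,0.25],
    [0,0,0.25]
  ],
  "turn": [
    [0,0,0],
    [0,0,0],
    [0,0,0],
    [0,0,0],
    [0,0,0],
    [0,0,0]
  ],
  "grip": [255,255,255,255,255,255]
}}

```text
time_s: 11.8
ee_pos: [557.6, 51.4, 21.4]
ee_rot: [-175.4, 89.8, 171.1]
force: [-5.4, 2.7, 2.8]
gripper_width: 0.5
```

Run:
```python
from h import *
s=sync()
```

```text
t 11.8 pos [557.6  51.4  21.4] jaw 76.53 F [-5.4  2.7  2.8] T [ 0.374  0.839 -0.001] w 0.5 j6 -72.5 fix [-12.9  -0.2]
```

Emit:
{"fn": "arm_command", "kwargs": {
  "slide": [
    [0,0,0.05],
    [0,0,0.1],
    [0,0,0.15],
    [0,0,0.2],
    [0,0,0.2],
    [0,0,0.2]
  ],
  "turn": [
    [0,0,0],
    [0,0,0],
    [0,0,0],
    [0,0,0],
    [0,0,0],
    [0,0,0]
  ],
  "grip": [255,255,255,255,255,255]
}}

```text
time_s: 12.3
ee_pos: [557.7, 51.4, 21.4]
ee_rot: [-175.1, 89.6, 171.4]
force: [-9.2, 3.1, 7.9]
gripper_width: 0.3
```

Run:
```python
from h import *
s=sync()
```

```text
t 12.3 pos [557.7  51.4  21.4] jaw 76.52 F [-9.2  3.1  7.9] T [0.666 1.543 0.051] w 0.3 j6 -72.6 fix [-12.8  -0.2]
```

Emit:
{"fn": "arm_command", "kwargs": {
  "slide": [
    [0,0,-1],
    [-2,0,-1.5],
    [-5,0,-1.5],
    [-9,0,-1.5],
    [-13,0,-1],
    [-15,0,1],
    [-15,0,3.5],
    [-15,0,3.5],
    [-15,0,3.5],
    [-15,0,3.5]
  ],
  "turn": [
    [0,0,0],
    [0,0,0],
    [0,0,0],
    [0,0,0],
    [0,0,0],
    [0,0,0],
    [0,0,0],
    [0,0,0],
    [0,0,0],
    [0,0,0]
  ],
  "grip": [255,255,255,255,200,100,0,0,0,0]
}}

```text
time_s: 13.13
ee_pos: [594.2, 42.5, 170.5]
ee_rot: [-163.5, 89.9, -177.0]
force: [0.3, 0.5, -0.1]
gripper_width: 37.3
```

Run:
```python
from h import *
s=sync(); im,d=env.grab_frame("wrist"); save("w7",im); np.savez("pics/w7.npz",im=im,d=d,pos=s["ee_pos"],rot=s["ee_rot"])
save("z7",cv2.resize(im[100:250,180:380],(800,600),interpolation=cv2.INTER_CUBIC))
```

```text
t 13.1333 pos [594.2  42.5 170.5] jaw 76.54 F [ 0.3  0.5 -0.1] T [ 0.028 -0.045 -0.009] w 37.3 j6 -73.6 fix [24.7 -0.4]
```

View pics/w7.png

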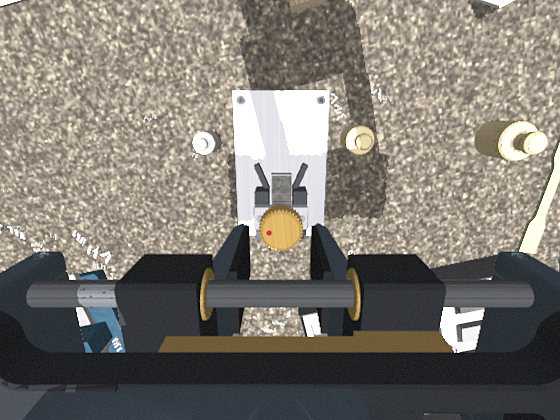

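View pics/z7.png

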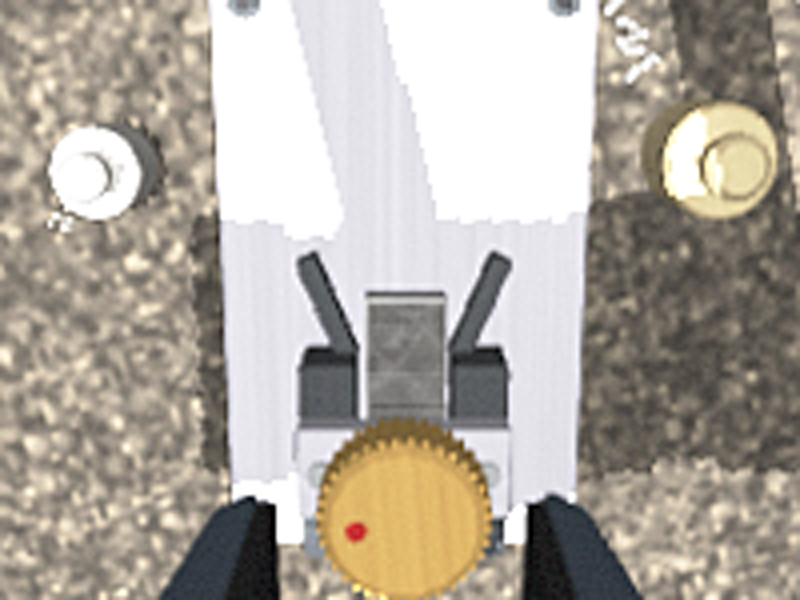

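Run:
```python
from h import *
z=np.load("pics/w7.npz"); s={"ee_pos":z["pos"],"ee_rot":z["rot"]}; K,W,c=cam("wrist",s)
def plane(u,v,h):
    o=W[:3,3]; r=unproj(K,W,180+u/4-.5,100+v/4-.5,1.0)-o; return o+(h-o[2])/r[2]*r
for n,u,v,h in [("ins rear top L",368,303,21),("ins rear top R",444,303,21),("rear bottom",405,292,10),("leadL",308,257,20),("leadR",500,257,20),("cheekL front top",330,362,34),("cheekR front top",478,362,34),("bridge front top L",298,430,46),("dot",357,532,81),("head R",492,515,81),("head L",318,515,81),("head bottom edge",405,600,81)]:
    print(n,wf(plane(u,v,h)).round(1))
# rear plate edge
o=np.array
u,v=(np.array([237.,326.])+.5-180)*4,(np.array([90.,90.])+.5-100)*4
for i in range(2): print("plate rear",wf(plane(u[i],v[i],10)).round(1))
```

```text
ins rear top L [  6.1 -10. ]
ins rear top R [ 6.1 10.3]
rear bottom [ 5.2 -0.1]
leadL [ -6.1 -25.8]
leadR [-6. 25.]
cheekL front top [ 19.  -19.6]
cheekR front top [19.1 18.7]
bridge front top L [ 33.8 -27.3]
dot [ 47.2 -11.3]
head R [43.1 19.5]
head L [ 43.1 -20.1]
head bottom edge [64.2 -0.3]
plate rear [-80.  -44.7]
plate rear [-79.9  46. ]
```

Run:
```python
from h import *
s=sync(); print(fw(46,-0.2)); move([*fw(45.7,-0.2),64],140)
```

```text
t 13.1833 pos [593.9  42.6 170.4] jaw 76.55 F [-0.4  0.6  0.2] T [-0.026  0.007  0.012] w 41.4 j6 -73.6 fix [24.4 -0.4]
[614.90134082  37.74504126]
slide cm [10.64  0.02  2.13] turn x rad -1.107 rows>= 3.0 9.0
```

Rotate above the head first, then look before descending.

Emit:
{"fn": "arm_command", "kwargs": {
  "slide": [
    [0,0,2.1],
    [0,0,2.1],
    [0,0,2.1],
    [0,0,2.1],
    [0,0,2.1],
    [1,0,2.1],
    [2,0,2.1],
    [3,0,2.1],
    [4,0,2.1],
    [4,0,2.1],
    [4,0,2.1],
    [4,0,2.1]
  ],
  "turn": [
    [-1.107,0,0],
    [-1.107,0,0],
    [-1.107,0,0],
    [-1.107,0,0],
    [-1.107,0,0],
    [-1.107,0,0],
    [-1.107,0,0],
    [-1.107,0,0],
    [-1.107,0,0],
    [-1.107,0,0],
    [-1.107,0,0],
    [-1.107,0,0]
  ],
  "grip": [50,50,50,50,50,50,50,50,50,50,50,50]
}}

```text
time_s: 14.18
ee_pos: [615.3, 37.8, 131.7]
ee_rot: [-28.6, 90.0, 21.2]
force: [0.3, 0.9, -0.3]
gripper_width: 73.3
```

Run:
```python
from h import *
s=sync(); im,d=env.grab_frame("wrist"); save("w8",im);np.savez("pics/w8.npz",im=im,d=d,pos=s["ee_pos"],rot=s["ee_rot"]); move([*fw(45.7,-0.2),64],140)
K,W,c=cam("wrist",s); print(proj(K,W,[*fw(46,0),81]))
print(env.search_frame("wrist","screw_head"))
```

```text
t 14.1833 pos [615.3  37.8 131.7] jaw 139.85 F [ 0.3  0.9 -0.3] T [ 0.057  0.084 -0.032] w 73.3 j6 -137.4 fix [46.4 -0. ]
slide cm [ 6.77  0.06 -0.05] turn x rad -0.003 rows>= 2.0 1.0
(np.float64(280.8128357234388), np.float64(224.92731122244413))
[{'point': [612.8, 33.6, 79.7], 'p': 0.86}, {'point': [588.0, 43.7, 20.3], 'p': 0.43}]
```

View pics/w8.png

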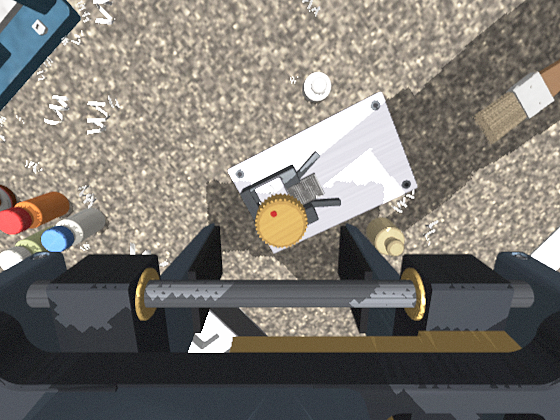

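Run:
```python
from h import *
for f in ["w7","w8"]:
    z=np.load(f"pics/{f}.npz"); s={"ee_pos":z["pos"],"ee_rot":z["rot"]}; K,W,c=cam("wrist",s); im=z["im"];d=z["d"]
    hsv=cv2.cvtColor(im,cv2.COLOR_RGB2HSV)
    V,U=np.mgrid[0:252,230:330]; P=unproj(K,W,U,V,d[:252,230:330])
    h=hsv[:252,230:330]; m=(P[...,2]>74)&(P[...,2]<92)&(h[...,1]>80)&(h[...,0]<30)
    q=P[m]; top=np.median(q[:,2]); print(f,m.sum(),"z",np.percentile(q[:,2],[5,50,95]).round(1))
    mm=(m&(abs(P[...,2]-top)<1.5)).astype(np.uint8); (cu,cv_),r=cv2.minEnclosingCircle(np.argwhere(mm)[:,::-1].astype(np.float32)); 
    qq=P[mm>0]; (x,y),r=cv2.minEnclosingCircle(qq[:,:2].astype(np.float32)); print("centre",x,y,"r",r,"mean",qq[:,:2].mean(0),"fix",wf([x,y]))
```

```text
w7 1421 z [78.5 82.  83.3]
centre 612.9649047851562 38.25300216674805 r 19.53380012512207 mean [612.57941201  38.33311122] fix [43.99856286 -0.15463288]
w8 2015 z [78.4 82.  83.2]
centre 614.2089233398438 37.18068313598633 r 19.924482345581055 mean [613.86923962  36.61666958] fix [45.45722179 -0.90946027]
```

Emit:
{"fn": "arm_command", "kwargs": {
  "slide": [
    [2.5,0.04,-0.09],
    [4.5,0.04,-0.09],
    [6,0.04,-0.09],
    [6.7,0.04,-0.09],
    [6.7,0.04,-0.09],
    [6.7,0.04,-0.09],
    [6.7,0.04,-0.09],
    [6.7,0.04,-0.09],
    [6.7,0.04,-0.09],
    [6.7,0.04,-0.09],
    [6.7,0.04,-0.09],
    [6.7,0.04,-0.09],
    [6.7,0.04,-0.09]
  ],
  "turn": [
    [0,0,0],
    [0,0,0],
    [0,0,0],
    [0,0,0],
    [0,0,0],
    [0,0,0],
    [0,0,0],
    [0,0,0],
    [0,0,0],
    [0,0,0],
    [0,0,0],
    [0,0,0],
    [0,0,0]
  ],
  "grip": [50,50,50,50,50,255,255,255,255,255,255,255,255],
  "newtons": 35
}}

```text
time_s: 15.37
ee_pos: [614.4, 37.7, 65.0]
ee_rot: [41.8, 90.0, 91.8]
force: [-2.7, 1.4, 6.3]
gripper_width: 39.6
```

Run:
```python
from h import *
s=sync(); im,d=env.grab_frame("wrist"); save("w9",im)
```

```text
t 15.3667 pos [614.4  37.7  65. ] jaw 139.96 F [-2.7  1.4  6.3] T [0.529 0.506 0.054] w 39.6 j6 -137.6 fix [45.5 -0.4]
```

View pics/w9.png

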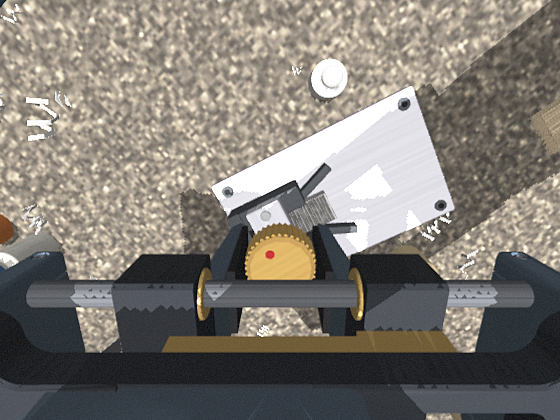

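Emit:
{"fn": "arm_command", "kwargs": {
  "slide": [
    [0.015,0,0],
    [0.03,0,0],
    [0.045,0,0],
    [0.06,0,0],
    [0.075,0,0],
    [0.09,0,0],
    [0.105,0,0],
    [0.12,0,0],
    [0.135,0,0],
    [0.15,0,0],
    [0.15,0,0],
    [0.15,0,0]
  ],
  "turn": [
    [0.1,0,0],
    [0.2,0,0],
    [0.3,0,0],
    [0.4,0,0],
    [0.5,0,0],
    [0.6,0,0],
    [0.7,0,0],
    [0.8,0,0],
    [0.9,0,0],
    [1.0,0,0],
    [1.0,0,0],
    [1.0,0,0]
  ],
  "grip": [255,255,255,255,255,255,255,255,255,255,255,255]
}}

```text
time_s: 16.42
ee_pos: [614.2, 38.1, 63.5]
ee_rot: [119.1, 89.9, 111.7]
force: [-3.4, 4.0, 5.8]
gripper_width: 39.1
```

Run:
```python
from h import *
s=sync(); im,d=env.grab_frame("wrist"); save("w10",im)
```

```text
t 16.4167 pos [614.2  38.1  63.5] jaw 82.65 F [-3.4  4.   5.8] T [0.677 0.567 0.085] w 39.1 j6 -80.3 fix [45.2 -0. ]
```

View pics/w10.png

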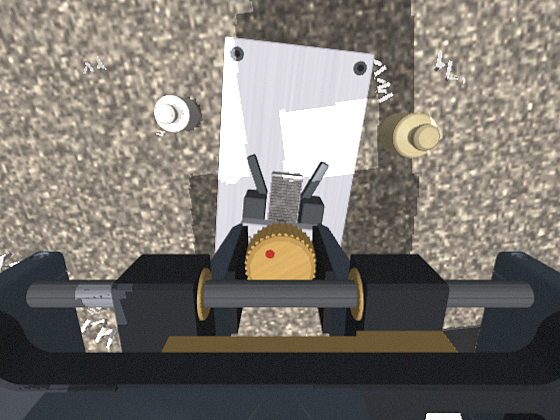

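Emit:
{"fn": "arm_command", "kwargs": {
  "slide": [
    [0.015,0,0],
    [0.03,0,0],
    [0.045,0,0],
    [0.06,0,0],
    [0.075,0,0],
    [0.09,0,0],
    [0.09,0,0]
  ],
  "turn": [
    [0.1,0,0],
    [0.2,0,0],
    [0.3,0,0],
    [0.4,0,0],
    [0.5,0,0],
    [0.6,0,0],
    [0.6,0,0]
  ],
  "grip": [255,255,255,255,255,255,255]
}}

```text
time_s: 17.05
ee_pos: [614.3, 38.3, 62.7]
ee_rot: [142.4, 89.9, 100.5]
force: [-2.5, 5.4, 6.1]
gripper_width: 39.6
```

```bash
python3 -c "
from h import *
s=sync()"
```

```text
t 17.05 pos [614.3  38.3  62.7] jaw 48.09 F [-2.5  5.4  6.1] T [0.769 0.633 0.034] w 39.6 j6 -45.7 fix [45.3  0.2]
```

Total 1.6 rad, still free. Continue in 0.2 rad chunks.

Emit:
{"fn": "arm_command", "kwargs": {
  "slide": [
    [0.015,0,0],
    [0.03,0,0],
    [0.03,0,0]
  ],
  "turn": [
    [0.1,0,0],
    [0.2,0,0],
    [0.2,0,0]
  ],
  "grip": [255,255,255]
}}

```text
time_s: 17.3
ee_pos: [614.3, 38.4, 62.3]
ee_rot: [149.8, 89.9, 96.4]
force: [-1.9, 4.4, 5.3]
gripper_width: 39.4
```

```bash
python3 -c "
from h import *
s=sync()"
```

```text
t 17.3 pos [614.3  38.4  62.3] jaw 36.63 F [-1.9  4.4  5.3] T [0.793 0.64  0.073] w 39.4 j6 -34.3 fix [45.3  0.3]
```

Emit:
{"fn": "arm_command", "kwargs": {
  "slide": [
    [0.015,0,0],
    [0.03,0,0],
    [0.03,0,0]
  ],
  "turn": [
    [0.1,0,0],
    [0.2,0,0],
    [0.2,0,0]
  ],
  "grip": [255,255,255]
}}

```text
time_s: 17.55
ee_pos: [614.4, 38.5, 62.0]
ee_rot: [158.2, 89.9, 93.3]
force: [-2.6, 4.7, 5.8]
gripper_width: 39.1
```

```bash
python3 -c "
from h import *
s=sync()"
```

```text
t 17.55 pos [614.4  38.5  62. ] jaw 25.17 F [-2.6  4.7  5.8] T [0.861 0.533 0.052] w 39.1 j6 -22.8 fix [45.3  0.4]
```

Emit:
{"fn": "arm_command", "kwargs": {
  "slide": [
    [0.015,0,0],
    [0.03,0,0],
    [0.03,0,0]
  ],
  "turn": [
    [0.1,0,0],
    [0.2,0,0],
    [0.2,0,0]
  ],
  "grip": [255,255,255]
}}

```text
time_s: 17.8
ee_pos: [614.4, 38.5, 61.7]
ee_rot: [166.6, 89.9, 90.3]
force: [-1.8, 4.5, 6.1]
gripper_width: 39.2
```

```bash
python3 -c "
from h import *
s=sync()"
```

```text
t 17.8 pos [614.4  38.5  61.7] jaw 13.7 F [-1.8  4.5  6.1] T [0.751 0.561 0.033] w 39.2 j6 -11.3 fix [45.4  0.4]
```

Emit:
{"fn": "arm_command", "kwargs": {
  "slide": [
    [0.015,0,0],
    [0.03,0,0],
    [0.03,0,0]
  ],
  "turn": [
    [0.1,0,0],
    [0.2,0,0],
    [0.2,0,0]
  ],
  "grip": [255,255,255]
}}

```text
time_s: 18.05
ee_pos: [614.5, 38.6, 61.4]
ee_rot: [173.7, 89.9, 86.0]
force: [-2.3, 3.9, 5.5]
gripper_width: 39.1
```

```bash
python3 -c "
from h import *
s=sync()"
```

```text
t 18.05 pos [614.5  38.6  61.4] jaw 2.24 F [-2.3  3.9  5.5] T [0.816 0.543 0.061] w 39.1 j6 0.1 fix [45.4  0.5]
```

2.4 rad so far, free.

Emit:
{"fn": "arm_command", "kwargs": {
  "slide": [
    [0.015,0,0],
    [0.03,0,0],
    [0.03,0,0]
  ],
  "turn": [
    [0.1,0,0],
    [0.2,0,0],
    [0.2,0,0]
  ],
  "grip": [255,255,255]
}}

```text
time_s: 18.3
ee_pos: [614.6, 38.6, 61.1]
ee_rot: [-177.6, 89.9, 83.2]
force: [-2.6, 4.8, 5.4]
gripper_width: 39.3
```

```bash
python3 -c "
from h import *
s=sync()"
```

```text
t 18.3 pos [614.6  38.6  61.1] jaw -9.22 F [-2.6  4.8  5.4] T [ 0.85  0.56 -0.  ] w 39.3 j6 11.6 fix [45.5  0.6]
```

Emit:
{"fn": "arm_command", "kwargs": {
  "slide": [
    [0.015,0,0],
    [0.03,0,0],
    [0.03,0,0]
  ],
  "turn": [
    [0.1,0,0],
    [0.2,0,0],
    [0.2,0,0]
  ],
  "grip": [255,255,255]
}}

```text
time_s: 18.55
ee_pos: [614.7, 38.6, 60.9]
ee_rot: [-173.1, 89.9, 76.2]
force: [-1.6, 5.1, 6.1]
gripper_width: 39.5
```

```bash
python3 -c "
from h import *
s=sync()"
```

```text
t 18.55 pos [614.7  38.6  60.9] jaw -20.68 F [-1.6  5.1  6.1] T [0.878 0.589 0.07 ] w 39.5 j6 23.0 fix [45.6  0.6]
```

Emit:
{"fn": "arm_command", "kwargs": {
  "slide": [
    [0.015,0,0],
    [0.03,0,0],
    [0.03,0,0]
  ],
  "turn": [
    [0.1,0,0],
    [0.2,0,0],
    [0.2,0,0]
  ],
  "grip": [255,255,255]
}}

```text
time_s: 18.8
ee_pos: [614.8, 38.6, 60.6]
ee_rot: [-166.2, 89.9, 71.7]
force: [-1.1, 4.7, 5.4]
gripper_width: 39.3
```

```bash
python3 -c "
from h import *
s=sync()
im,d=env.grab_frame('wrist'); save('w11',im)"
```

```text
t 18.8 pos [614.8  38.6  60.6] jaw -32.14 F [-1.1  4.7  5.4] T [1.024 0.503 0.014] w 39.3 j6 34.5 fix [45.7  0.6]
```

View pics/w11.png

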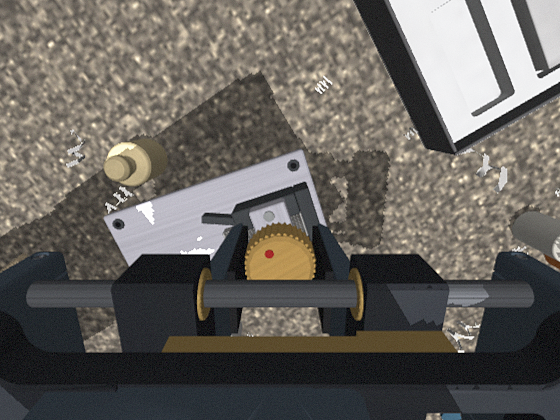

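Emit:
{"fn": "arm_command", "kwargs": {
  "slide": [
    [0.015,0,0],
    [0.03,0,0],
    [0.03,0,0]
  ],
  "turn": [
    [0.1,0,0],
    [0.2,0,0],
    [0.2,0,0]
  ],
  "grip": [255,255,255]
}}

```text
time_s: 19.1
ee_pos: [614.9, 38.6, 60.2]
ee_rot: [-159.7, 89.8, 66.7]
force: [-1.4, 4.6, 4.5]
gripper_width: 38.7
```

```bash
python3 -c "
from h import *
s=sync()"
```

```text
t 19.1 pos [614.9  38.6  60.2] jaw -43.6 F [-1.4  4.6  4.5] T [0.913 0.492 0.025] w 38.7 j6 45.9 fix [45.8  0.6]
```

Emit:
{"fn": "arm_command", "kwargs": {
  "slide": [
    [0.015,0,0],
    [0.03,0,0],
    [0.03,0,0]
  ],
  "turn": [
    [0.1,0,0],
    [0.2,0,0],
    [0.2,0,0]
  ],
  "grip": [255,255,255]
}}

```text
time_s: 19.35
ee_pos: [615.0, 38.6, 60.1]
ee_rot: [-155.0, 89.8, 59.9]
force: [-1.6, 5.3, 5.4]
gripper_width: 39.1
```

```bash
python3 -c "
from h import *
s=sync()"
```

```text
t 19.35 pos [615.   38.6  60.1] jaw -55.06 F [-1.6  5.3  5.4] T [ 0.949  0.505 -0.006] w 39.1 j6 57.4 fix [45.9  0.6]
```

Emit:
{"fn": "arm_command", "kwargs": {
  "slide": [
    [0.015,0,0],
    [0.03,0,0],
    [0.03,0,0]
  ],
  "turn": [
    [0.1,0,0],
    [0.2,0,0],
    [0.2,0,0]
  ],
  "grip": [255,255,255]
}}

```text
time_s: 19.6
ee_pos: [615.2, 38.5, 60.1]
ee_rot: [-152.6, 89.8, 50.9]
force: [-1.3, 4.4, 6.0]
gripper_width: 39.4
```

```bash
python3 -c "
from h import *
s=sync()"
```

```text
t 19.6 pos [615.2  38.5  60.1] jaw -66.5 F [-1.3  4.4  6. ] T [0.893 0.568 0.127] w 39.4 j6 68.9 fix [46.1  0.6]
```

Emit:
{"fn": "arm_command", "kwargs": {
  "slide": [
    [0,0,0],
    [0,0,0],
    [0,0,0]
  ],
  "turn": [
    [0.05,0,0],
    [0.1,0,0],
    [0.1,0,0]
  ],
  "grip": [255,255,255]
}}

```text
time_s: 19.85
ee_pos: [615.3, 38.5, 60.1]
ee_rot: [-152.0, 89.8, 45.9]
force: [-1.6, 4.3, 6.5]
gripper_width: 39.3
```

```bash
python3 -c "
from h import *
s=sync()"
```

```text
t 19.85 pos [615.3  38.5  60.1] jaw -72.11 F [-1.6  4.3  6.5] T [0.903 0.494 0.273] w 39.3 j6 74.5 fix [46.2  0.6]
```

Torque is rising as expected (0.03 → 0.13 → 0.27 N m). One more small step.

Emit:
{"fn": "arm_command", "kwargs": {
  "slide": [
    [0,0,0],
    [0,0,0],
    [0,0,0],
    [0,0,0]
  ],
  "turn": [
    [0.05,0,0],
    [0.1,0,0],
    [0.1,0,0],
    [0.1,0,0]
  ],
  "grip": [255,255,255,255]
}}

```text
time_s: 20.18
ee_pos: [615.3, 38.4, 60.1]
ee_rot: [-150.0, 89.8, 42.3]
force: [-1.7, 4.6, 6.3]
gripper_width: 39.2
```

```bash
python3 -c "
from h import *
s=sync()
im,d=env.grab_frame('wrist'); save('w12',im)"
```

```text
t 20.1833 pos [615.3  38.4  60.1] jaw -77.72 F [-1.7  4.6  6.3] T [0.864 0.487 0.305] w 39.2 j6 80.1 fix [46.2  0.5]
```

View pics/w12.png

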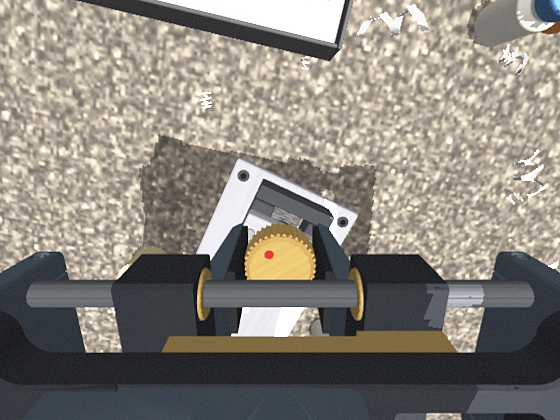

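Emit:
{"fn": "arm_command", "kwargs": {
  "slide": [
    [0,0,0],
    [0,0,0],
    [0,0,0]
  ],
  "turn": [
    [0.05,0,0],
    [0.05,0,0],
    [0.05,0,0]
  ],
  "grip": [255,255,255]
}}

```text
time_s: 20.48
ee_pos: [615.3, 38.3, 60.1]
ee_rot: [-149.8, 89.8, 39.6]
force: [-2.2, 4.1, 6.9]
gripper_width: 39.5
```

```bash
python3 -c "
from h import *
s=sync()"
```

```text
t 20.4833 pos [615.3  38.3  60.1] jaw -80.58 F [-2.2  4.1  6.9] T [0.83  0.45  0.389] w 39.5 j6 83.0 fix [46.2  0.5]
```

Emit:
{"fn": "arm_command", "kwargs": {
  "slide": [
    [0,0,0],
    [0,0,0],
    [0,0,0],
    [0,0,0],
    [0,0,0],
    [0,0,0],
    [-2,0,0],
    [-5,0,0],
    [-9,0,0],
    [-12,0,0],
    [-13,0,0],
    [-13,0,0]
  ],
  "turn": [
    [0,0,0],
    [0,0,0],
    [0,0,0],
    [0,0,0],
    [0,0,0],
    [0,0,0],
    [0,0,0],
    [0,0,0],
    [0,0,0],
    [0,0,0],
    [0,0,0],
    [0,0,0]
  ],
  "grip": [50,50,50,50,50,50,50,50,50,50,50,50]
}}

```text
time_s: 21.48
ee_pos: [616.3, 37.2, 192.4]
ee_rot: [173.1, 89.6, 2.5]
force: [0.1, -0.5, 0.1]
gripper_width: 73.1
```

```bash
python3 -c "
from h import *
s=sync()
im,d=env.grab_frame('wrist'); save('w13',im)
im,d=env.grab_frame('scene'); save('s13',cv2.resize(im[190:290,190:310],(720,600),interpolation=cv2.INTER_CUBIC))"
```

```text
t 21.4833 pos [616.3  37.2 192.4] jaw -80.62 F [ 0.1 -0.5  0.1] T [-0.072  0.138  0.014] w 73.1 j6 83.0 fix [47.5 -0.4]
```

View pics/w13.png

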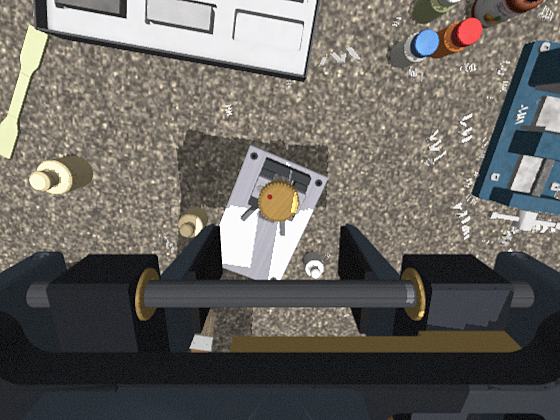

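View pics/s13.png

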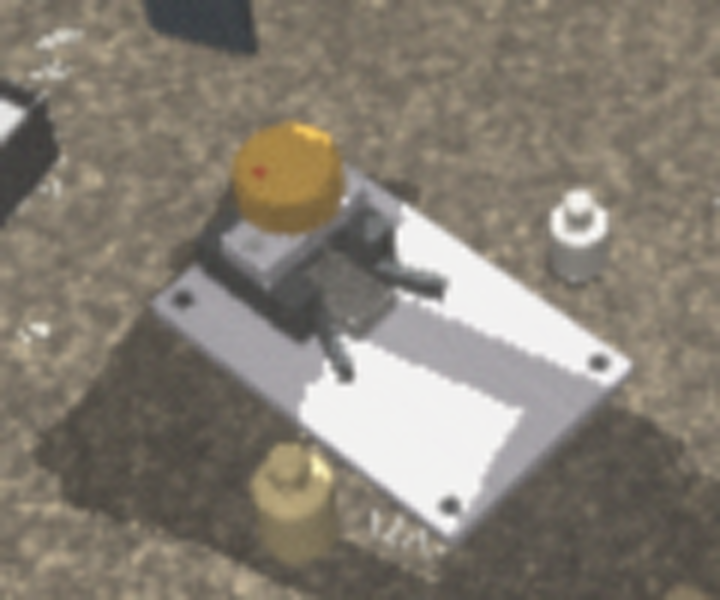

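```bash
python3 -c "
from h import *
s=sync(); move([*fw(25,0),172],76.6)"
```

```text
t 21.5833 pos [613.9  37.1 187.9] jaw -80.62 F [-0.4 -0.  -1. ] T [-0.084  0.124  0.033] w 73.3 j6 83.0 fix [45.1 -1.1]
slide cm [ 1.59 -0.88  1.81] turn x rad -2.744 rows>= 1.0 22.0
```

Emit:
{"fn": "arm_command", "kwargs": {
  "slide": [
    [0,0,0],
    [0,0,0],
    [0,0,0],
    [0,0,0],
    [0,0,0],
    [0,0,0],
    [0,0,0],
    [0,0,0],
    [0,0,0],
    [0,0,0],
    [0,0,0],
    [0,0,0],
    [0,0,0]
  ],
  "turn": [
    [-1.37,0,0],
    [-1.37,0,0],
    [-1.37,0,0],
    [-1.37,0,0],
    [-1.37,0,0],
    [-1.37,0,0],
    [-1.37,0,0],
    [-1.37,0,0],
    [-1.37,0,0],
    [-1.37,0,0],
    [-1.37,0,0],
    [-1.37,0,0],
    [-1.37,0,0]
  ],
  "grip": [50,50,50,50,50,50,50,50,50,50,50,50,50]
}}

```text
time_s: 22.67
ee_pos: [613.5, 37.2, 186.7]
ee_rot: [-86.0, 89.8, -178.3]
force: [-0.9, -0.5, 1.0]
gripper_width: 73.6
```

Emit:
{"fn": "arm_command", "kwargs": {
  "slide": [
    [0,0,0],
    [0,0,0],
    [0,0,0],
    [0,0,0],
    [0,0,0],
    [0,0,0],
    [0,0,0],
    [0,0,0],
    [0,0,0],
    [0,0,0],
    [0,0,0],
    [0,0,0],
    [0,0,0]
  ],
  "turn": [
    [-1.37,0,0],
    [-1.37,0,0],
    [-1.37,0,0],
    [-1.37,0,0],
    [-1.37,0,0],
    [-1.37,0,0],
    [-1.37,0,0],
    [-1.37,0,0],
    [-1.37,0,0],
    [-1.37,0,0],
    [-1.37,0,0],
    [-1.37,0,0],
    [-1.37,0,0]
  ],
  "grip": [50,50,50,50,50,50,50,50,50,50,50,50,50]
}}

```text
time_s: 23.75
ee_pos: [614.2, 37.2, 188.1]
ee_rot: [-167.5, 89.9, 178.6]
force: [0.1, -0.4, 0.3]
gripper_width: 73.2
```

```bash
python3 -c "
from h import *
s=sync()
im,d=env.grab_frame('wrist'); np.savez('pics/w14.npz',im=im,d=d,pos=s['ee_pos'],rot=s['ee_rot'])
save('z14',cv2.resize(im[100:250,180:380],(800,600),interpolation=cv2.INTER_CUBIC))
im,d=env.grab_frame('top');save('t14',im)"
```

```text
t 23.75 pos [614.2  37.2 188.1] jaw 76.1 F [ 0.1 -0.4  0.3] T [ 0.003  0.027 -0.012] w 73.2 j6 -73.7 fix [45.4 -0.9]
```

View pics/z14.png

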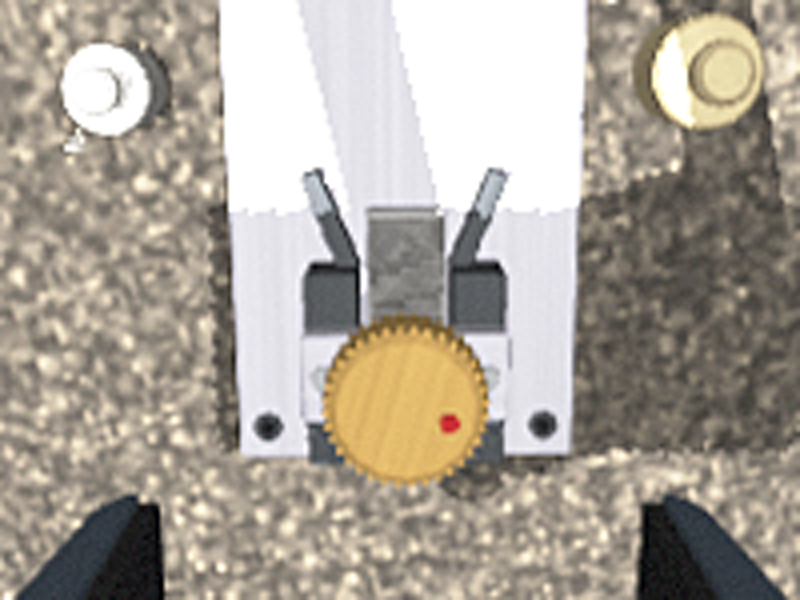

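View pics/t14.png

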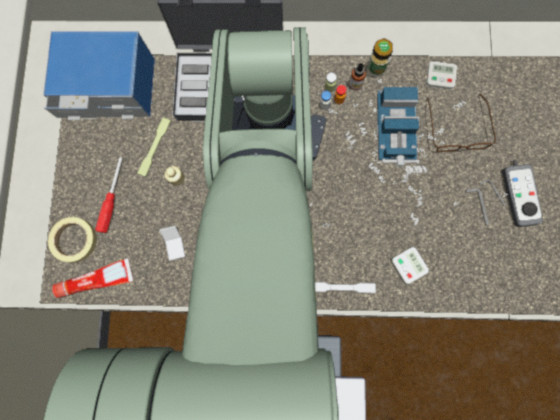

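Run:
```python
from h import *
z=np.load("pics/w14.npz"); s={"ee_pos":z["pos"],"ee_rot":z["rot"]}; K,W,c=cam("wrist",s);d=z["d"]
def plane(u,v,h):
    o=W[:3,3]; r=unproj(K,W,180+u/4-.5,100+v/4-.5,1.0)-o; return o+(h-o[2])/r[2]*r
for n,u,v,h in [("ins rear top L",370,217,21),("R",442,217,21),("bottom",405,207,10),("leadL",314,174,20),("leadR",496,174,20),("plate front L",243,455,10),("plate front R",570,455,10),("cheek",330,275,34),("tiny",102,92,39),("small",708,72,48)]:
    print(n,wf(plane(u,v,h)).round(1))
V,U=np.mgrid[185:215,270:292]; print("head z",np.median(unproj(K,W,U,V,d[V,U])[...,2]))
```

```text
ins rear top L [ 6.2 -9.9]
R [6.3 9.9]
bottom [ 4.8 -0.2]
leadL [ -5.6 -25.1]
leadR [-5.1 24.7]
plate front L [ 78.7 -49.8]
plate front R [79.6 49. ]
cheek [ 19.9 -20.6]
tiny [-28.2 -76.8]
small [-31.8  74.2]
head z 77.25027926168511
```

```bash
python3 -c "
from h import *
print(env.job_done()); sync()"
```

```text
the job is handed in; nothing more can be done
None
the job is handed in; nothing more can be done
```

The insert is clamped in the fixture against the end stop, the screw is seated and let go, and the job was handed in at about 24 s of the 72 s allowed.

**What I did:** I picked up the insert and laid it on the apron. With closed fingers I pushed it along the channel until it stopped hard (about 10 N back, no further travel). I then turned the thumbscrew about 3.8 rad clockwise in one grip. It ran free at about 0.03 N m, and I stopped when the torque had risen to 0.39 N m, under the 0.72 N m limit.

**Last checks:**
- **Insert:** its rear end measures fixture x of about 5 to 6 mm (5 expected when home). It lies straight in the channel, and the reading did not change with clamping.
- **Screw:** the head's top read 82 mm at first and 77.3 mm at the end. These depth readings run about 1–2 mm high, so this agrees with the 76 mm seat height.
- **Touching:** the gripper is open and clear above, with about zero force on it.
- **Other things:** the timer, bracket, big weight and the other clutter in view look unmoved in the last top picture. The arm hid the middle of that picture.

**What disagreed:**
- The push stopped with the tool about 2 mm short of where I worked it out from a 32 mm finger depth. I went by the pictures of the insert's rear end instead.
- The small weight's last position read about 4 mm nearer the fixture than at first, and the tiny weight's about 2 mm. I put this down to measuring error, because nothing came near them and no contact force showed.

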